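Make up two repair kits on the storage pegs in a spare-parts store

ROBOT

A 7-joint arm with a two-finger parallel gripper is mounted at the origin on the work surface. World frame = base frame: x ahead of the robot, y to its left, z up, the work surface at z = 0. Lengths are in m, angles in rad, forces in N, time in s.
With the tool pointing down it reaches from about 0.4 to 0.85 m from the base axis. Payload 4.5 kg.
Tool frame: the origin (TCP) lies at the very end of the fingers, on their centre line; the grasp point (between the pads) lies 19 mm behind it (r.pinch_z is the distance from the TCP to the grasp point, in m); z points along the fingers, y is the line along which they close (so a half turn about z gives the same grasp; the last joint's range is limited). The gripper opens to 88 mm and grips with 3 to 60 N. Pads are 18 mm wide; open, the fingers measure 123 mm over their backs; the gripper's body (75 mm by 187 mm) begins 45 mm behind the grasp point.
Start: joints at [1.193, 0.689, -0.195, 1.565, 0.157, 0.902, -0.215], TCP at [0.25, -0.573, 0.239] pointing down, gripper open.
Joint ranges: [-3.01, 3.01], [-0.46, 2.08], [-1.47, 1.51], [0.13, 2.56], [-1, 4.14], [0.04, 2.09], [-2.66, 2.66]. Speed limits (rad/s): [2.57, 2.57, 3.14, 3.14, 3.14, 3.14, 3.14].

INTERFACE

Orientations are given as a unit quaternion [x, y, z, w].
In Python, from plant import r, cams gives the robot as it stands.
- The arm moves only by the shell command python3 -m pendant 'ROWS' [FORCE]. ROWS is JSON, a list of rows, each a list of 3 entries, a list of its own where there are three numbers: the closure, from -1 (fully open) to 1 (shut), then the shift along the tool's x, y, z in mm, then the turn, a rotation vector about the tool's x, y, z in degrees. A call has 1 to 8 rows; each row shifts and turns the commanded pose from where the row before left it, along the tool's axes as they then stand; what a row does not reach is not made up. A row lasts 1/8 s, in which the tool goes at most 62.5 mm and 10.7 degrees, less where a joint would pass 70% of its speed; a pose out of reach is approached as far as the arm can. A call with a gripper value outside its range is refused whole. The fingers move at their own pace and stop on an object; FORCE is the grip in N (left out, the last holds). Time passes only in rows, so rows that do not move let the fingers close. It gives the time, the measured TCP pose, the force, the opening and the grip force at its end, in the units of the state.
- r.get_state(): the state, without advancing time (a new reading comes with each control period).
- cams.snapshot(name): name is "side" or "top" or "wrist"; returns a dict with "img" (480x640x3 uint8, red, green, blue), "camera_matrix" (3x3 intrinsics, pixels), "D" ([k1, k2, p1, p2, k3] as OpenCV has them; the pictures are not rectified), "camera_from_world" (4x4, takes a point from world to camera coordinates); the wrist camera has in their place "tool_from_camera" (4x4, takes a point from camera to tool coordinates, whose origin is the TCP and whose axes are the flange's). Camera axes: x right, y up, looking along -z (the intrinsics and any distortion apply to the point x, -y, -z); pixel columns grow to the right and rows downward; lengths in m; the calibration is good to about 2 mm. A picture is of the moment at which its call begins: read the wrist's pose just before it. There is no depth.
- r.finish_job(): hands the job in; it is judged then, once.
The state is a dict: "clock": time; "q": joint angles; "qd": joint speeds; "joint_torque": joint torques, N m; "tool_pos": TCP position; "eef_rot": TCP orientation; "contact_force": force on the tool from outside, world axes, zero at the start; "moment": the same for the moment, N m; "opening": opening from 0.0 (shut) to 1.0 (fully open); "finger_force": force on a finger pad.
Only numpy, scipy, OpenCV 4.12 (cv2) and the standard library are available. Lean on these libraries where they do the work, as an engineer would, in place of code of your own. Each camera call takes 0.05 s, during which the arm holds its last target. There are 200 camera calls.

TASK

Make up the two repair kits by threading the loose parts from the bench over the storage pegs. On the peg with the blue foot put the dark steel gear first, hub upwards, then the brass bush on it and the red collar on top; on the peg with the yellow foot put the aluminium pulley first and the green nylon ring on it. Each part must sit flat on the one below, and the motor, the carton and the jar stay where they are.

Things in the scene. Friction and masses are not known exactly. Their poses are not given: they have to be found in the camera images.
- gear_center (a point): Dark steel toothed gear with a hub, lying flat, hub upwards: toothed disc 80 mm across the teeth and 10 mm thick; on it a round hub 40 mm in diameter and 12 mm high, to be gripped from above; 22 mm high in all, bore 24 mm right through. About 0.4 kg. This point is on its axis, 11 mm above its underside (1 mm above the disc's upper face); z along the axis, hub side positive.
- bush_center (a point): Brass bush, a plain thick ring lying flat: outer diameter 46 mm, bore 24 mm, 18 mm high. About 0.2 kg. This point is its centre, half-way up on its axis; z along the axis.
- collar_center (a point): Red collar, a plain thick ring lying flat: outer diameter 40 mm, bore 24 mm, 14 mm high. About 0.08 kg. This point is its centre, half-way up on its axis; z along the axis.
- pulley_center (a point): Bright aluminium belt pulley lying flat: two rims 60 mm in diameter and 7 mm high with a groove 6 mm high and 4 mm deep between them, bore 24 mm, 20 mm high in all. About 0.12 kg. This point is its centre, half-way up on its axis; z along the axis.
- ring_center (a point): Green nylon ring, plain and thick, lying flat: outer diameter 48 mm, bore 24 mm, 16 mm high. About 0.03 kg. This point is its centre, half-way up on its axis; z along the axis.
- peg_blue_seat (a point): The storage peg with the blue foot. It is fixed to the bench: a round foot 90 mm across and 10 mm thick, painted blue, with an upright bare steel peg in its middle, 14 mm in diameter, standing 52 mm above the foot's upper face (the last 8 mm taper to 6 mm). This point is on the peg's axis at the foot's upper face, where the lowest part seats; z up.
- peg_yellow_seat (a point): The storage peg with the yellow foot. It is fixed to the bench: a round foot 90 mm across and 10 mm thick, painted yellow, with an upright bare steel peg in its middle, 14 mm in diameter, standing 52 mm above the foot's upper face (the last 8 mm taper to 6 mm). This point is on the peg's axis at the foot's upper face, where the lowest part seats; z up.
- motor_center (a point): Bystander: teal electric motor on its foot plate, about 135 mm long with its shaft, 85 mm wide, 102 mm high, 2.2 kg, loose. This point is above its middle, 50 mm over the bench; x along its shaft.
- carton_center (a point): Bystander: closed cardboard carton, 110 x 80 x 55 mm, 1.4 kg, loose. This point is its centre.
- jar_center (a point): Bystander: amber glass jar with a steel lid, 64 mm in diameter, 60 mm high, loose. This point is on its axis, 30 mm over the bench.
Things that resemble listed ones, but are neither listed nor needed, are in the scene too. Of the things shaped like the part that bears peg_yellow_seat, the yellow one is meant. Leave any pink look-alike of the part that bears pulley_center alone.

How it is judged:
At the end, for the whole second after the job is handed in: Blue peg, from the foot up: gear (hub up), brass bush, red collar; yellow peg: pulley, green ring. Each within 9 mm of the peg's axis, 4 mm of its height when seated flat on what lies below and 0.12 rad of level, and at rest (under 0.02 m/s) (horizontal distance between each of gear_center, bush_center, collar_center and peg_blue_seat below 0.009 m and z of gear_center in the frame of peg_blue_seat between 0.007 and 0.015 m and angle between gear_center's own z axis and vertical below 0.12 rad and linear speed of each of gear, bush, collar, pulley, ring below 0.02 m/s and z of bush_center in the frame of peg_blue_seat between 0.027 and 0.035 m and angle between the z axis of each of bush_center, collar_center and the z axis of peg_blue_seat, either way round below 0.12 rad and z of collar_center in the frame of peg_blue_seat between 0.043 and 0.051 m and horizontal distance between each of pulley_center, ring_center and peg_yellow_seat below 0.009 m and z of pulley_center in the frame of peg_yellow_seat between 0.006 and 0.014 m and angle between the z axis of each of pulley_center, ring_center and the z axis of peg_yellow_seat, either way round below 0.12 rad and z of ring_center in the frame of peg_yellow_seat between 0.024 and 0.032 m); the robot touches nothing.
It fails at once if the motor is moved more than 30 mm (distance of motor_center from where it was at the start of the episode above 0.03 m).
It fails at once if the carton is moved more than 30 mm (distance of carton_center from where it was at the start of the episode above 0.03 m).
It fails at once if the jar is moved more than 30 mm (distance of jar_center from where it was at the start of the episode above 0.03 m).
It also fails if it takes over 115 s, if anything falls off the work surface, if the arm or the gripper's body presses on something with over 40 N, if the wrist force passes 120 N, or if a joint passes its speed limit or range.

## Working session

There is one attempt and no reset: what is moved stays moved. The work goes in short steps, Python scripts to look and compute and a shell command to move; the robot and the scene stay as the last step left them, time stands still between calls to the robot, and variables do not carry over. Pictures are saved under pics/ and viewed, at most 17 in all, crops included, and the job is handed in when it is done.

```bash
mkdir -p pics; ls; python3 - <<'E'
from plant import r,cams
import cv2,numpy as np
np.set_printoptions(precision=4,suppress=True)
print(r.get_state())
for n in("top","side"):
    s=cams.snapshot(n); cv2.imwrite(f"pics/{n}0.png",s["img"][:,:,::-1]); print(n,s["camera_matrix"].tolist(),s["D"],s["camera_from_world"])
s=cams.snapshot("wrist");print(s["camera_matrix"].tolist(),s["D"],s["tool_from_camera"])
print(r.get_state()["clock"])
E
```

```text
pics
{'clock': 0.0, 'q': array([ 1.1928,  0.69  , -0.1945,  1.5663,  0.1573,  0.9025, -0.2151]), 'qd': array([-0.0002, -0.0016,  0.001 , -0.0007,  0.0005, -0.0019, -0.0009]), 'joint_torque': array([ -0.0002, -52.7576,  -1.2671, -15.3434,  -0.0526,   0.0064,
         0.0002]), 'tool_pos': array([ 0.2498, -0.5722,  0.2379]), 'eef_rot': array([ 0.9789,  0.2045, -0.0003, -0.0009]), 'contact_force': array([-0.7688, -0.3676,  0.2755]), 'moment': array([0.0075, 0.0107, 0.0489]), 'finger_force': 0.0, 'opening': 0.9941001522860923}
top [[499.3332132952838, 0.0, 321.8722169930711], [0.0, 499.3332132952838, 238.59926765724842], [0.0, 0.0, 1.0]] [-0.0156  0.      0.      0.      0.    ] [[ 0.043  -0.9991  0.0056 -0.0254]
 [ 0.9689  0.043   0.2438 -0.5754]
 [-0.2438 -0.005   0.9698 -0.9236]
 [ 0.      0.      0.      1.    ]]
side [[505.10920438243056, 0.0, 320.483648452437], [0.0, 505.10920438243056, 240.63966359218938], [0.0, 0.0, 1.0]] [-0.0206  0.      0.      0.      0.    ] [[-0.8638 -0.5033  0.0244  0.4742]
 [ 0.2642 -0.4112  0.8724 -0.2071]
 [-0.4291  0.76    0.4881 -0.9956]
 [ 0.      0.      0.      1.    ]]
[[364.7726438733441, 0.0, 323.85243698551096], [0.0, 364.7726438733441, 239.29799932497096], [0.0, 0.0, 1.0]] [0.0115 0.     0.     0.     0.    ] [[-0.0002  0.9503  0.3113  0.0804]
 [ 1.      0.0004 -0.0007 -0.0003]
 [-0.0008  0.3113 -0.9503 -0.1461]
 [ 0.      0.      0.      1.    ]]
0.15
```

View pics/top0.png

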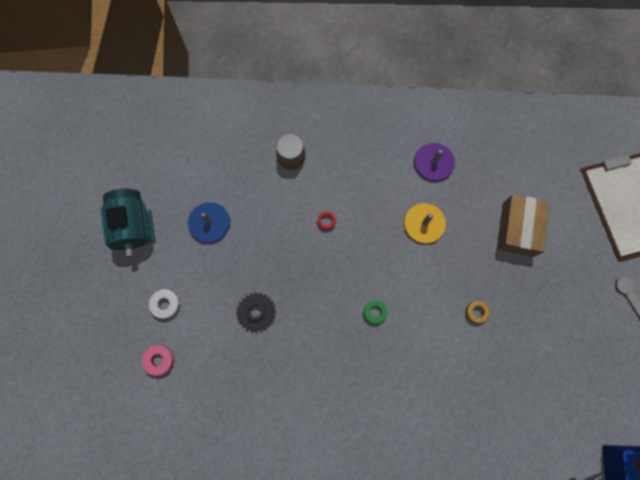

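View pics/side0.png

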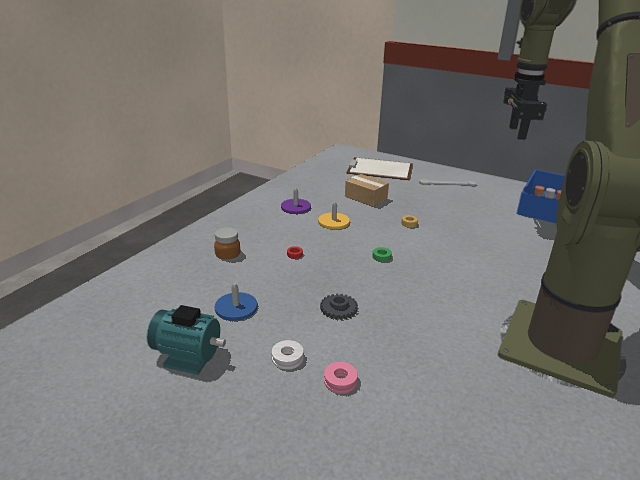

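The top view shows the gear at (256,312), the brass bush at (478,312), the red collar at (327,221), the green ring at (376,312) and the pulley at (164,305). The blue foot is at (209,223) and the yellow foot at (425,224). The decoys are the pink pulley and the purple peg. The side view shows the same things: gear (339,306), pulley (288,355), blue (236,306), yellow (334,221), red (295,253), green (382,255), bush (410,222).

```bash
cat > h.py <<'E'
import cv2,numpy as np
from plant import r,cams
from scipy.spatial.transform import Rotation as R
np.set_printoptions(precision=4,suppress=True)
def snap(n):
    st=r.get_state(); s=cams.snapshot(n)
    if n=="wrist":
        T=np.eye(4);T[:3,:3]=R.from_quat(st["eef_rot"]).as_matrix();T[:3,3]=st["tool_pos"]
        s["wc"]=T@s["tool_from_camera"]
    else: s["wc"]=np.linalg.inv(s["camera_from_world"])
    return s
def ray(s,uv):
    x,y=cv2.undistortPoints(np.array([[uv]],float),s["camera_matrix"],s["D"])[0,0]
    d=s["wc"][:3,:3]@[x,-y,-1]; return s["wc"][:3,3],d/np.linalg.norm(d)
def plane(s,uv,z):
    o,d=ray(s,uv); return o+d*(z-o[2])/d[2]
def tri(rs):
    A=0;b=0
    for o,d in rs:
        P=np.eye(3)-np.outer(d,d);A=A+P;b=b+P@o
    p=np.linalg.solve(A,b); return p,max(np.linalg.norm((np.eye(3)-np.outer(d,d))@(p-o)) for o,d in rs)
HSV={"gear":((0,0,0),(180,90,75)),"bush":((13,110,60),(24,255,255)),"collar":((0,140,60),(6,255,255)),
"pulley":((0,0,150),(180,40,255)),"ring":((55,110,40),(80,255,255)),"blue":((105,130,40),(120,255,255)),"yellow":((18,150,100),(28,255,255))}
def blob(s,name,near,rad=35,maskonly=False):
    """hull centroid of the colour blob nearest to the pixel"""
    hsv=cv2.cvtColor(s["img"],cv2.COLOR_RGB2HSV); m=cv2.inRange(hsv,*map(np.array,HSV[name]))
    k=np.zeros_like(m);cv2.circle(k,tuple(map(int,near)),rad,255,-1);m&=k
    m=cv2.morphologyEx(m,cv2.MORPH_OPEN,np.ones((2,2),np.uint8))
    cs=[c for c in cv2.findContours(m,cv2.RETR_EXTERNAL,cv2.CHAIN_APPROX_NONE)[0] if cv2.contourArea(c)>20]
    if not cs: return None
    h=cv2.convexHull(max(cs,key=cv2.contourArea)) if rad>0 else None
    M=cv2.moments(h); return np.array([M["m10"],M["m01"]])/M["m00"],cv2.boundingRect(h)
E
python3 - <<'E'
from h import *
t,s=snap("top"),snap("side")
N={"gear":((256,312),(339,306),.011),"bush":((478,312),(410,222),.009),"collar":((327,221),(295,253),.007),"pulley":((164,305),(288,355),.01),"ring":((376,312),(382,255),.008),"blue":((209,223),(236,306),.005),"yellow":((425,224),(334,221),.005)}
for n,(a,b,z) in N.items():
    A,B=blob(t,n,a,25),blob(s,n,b,25)
    if A is None or B is None: print(n,A,B);continue
    print(n,A[0],A[1],B[0],B[1],*tri([ray(t,A[0]),ray(s,B[0])]),"top@z",plane(t,A[0],z)[:2],"side@z",plane(s,B[0],z)[:2])
E
```

```text
gear [256.6899 313.4457] (238, 294, 38, 40) [339.8148 312.865 ] (321, 306, 38, 16) [ 0.4281  0.1281 -0.0095] 0.0019209845454505007 top@z [0.428  0.1262] side@z [0.4141 0.1519]
bush [478.6141 312.6608] (468, 302, 22, 22) [410.2424 221.9964] (403, 217, 16, 11) [ 0.4478 -0.3289  0.0078] 0.0018155422438762194 top@z [ 0.4493 -0.328 ] side@z [ 0.4452 -0.3271]
collar [327.1282 221.1414] (319, 213, 17, 17) [295.3648 253.3205] (288, 248, 16, 12) [ 0.63   -0.0101  0.0058] 0.0016280039897641103 top@z [ 0.6312 -0.0095] side@z [ 0.6271 -0.0085]
pulley [164.0222 304.0544] (150, 290, 29, 29) [288.709  351.2436] (272, 341, 35, 22) [0.4363 0.3142 0.0189] 0.0015703717742239997 top@z [0.4387 0.3177] side@z [0.4403 0.3055]
ring [376.0826 312.9322] (365, 302, 23, 23) [382.513 255.335] (374, 249, 18, 14) [ 0.4388 -0.1182  0.0067] 0.0013100391787242332 top@z [ 0.4399 -0.1176] side@z [ 0.4367 -0.1164]
blue [209.4645 223.114 ] (190, 204, 40, 39) [236.5643 307.1714] (216, 294, 42, 28) [0.6157 0.2424 0.0033] 0.0010165538690275059 top@z [0.6162 0.2425] side@z [0.613  0.2441]
yellow [425.4753 224.0666] (406, 205, 40, 39) [334.4681 221.5225] (319, 214, 32, 16) [ 0.6338 -0.2217  0.0036] 0.0013682252067929988 top@z [ 0.6347 -0.2209] side@z [ 0.631  -0.2193]
```

Triangulated heights match the text within the error, except the gear, whose side blob caught its shadow. I'll move over the yellow peg, with tool x aligned to world x, and check from near.

```bash
python3 -m pendant '[[-1,[0,0,0],[0,0,8]],[-1,[0,0,0],[0,0,8]],[-1,[0,0,0],[0,0,7.6]],[-1,[40,-36,4],[0,0,0]],[-1,[40,-36,4],[0,0,0]],[-1,[40,-36,4],[0,0,0]],[-1,[40,-36,4],[0,0,0]],[-1,[40,-36,4],[0,0,0]]]'
python3 -m pendant '[[-1,[40,-36,4],[0,0,0]],[-1,[40,-36,4],[0,0,0]],[-1,[40,-36,4],[0,0,0]],[-1,[40,-36,4],[0,0,0]],[-1,[24,-27,2],[0,0,0]],[-1,[0,0,0],[0,0,0]],[-1,[0,0,0],[0,0,0]]]'
python3 - <<'E'
from h import *
s=snap("wrist");print(r.get_state());cv2.imwrite("pics/w1.png",s["img"][:,:,::-1])
b=blob(s,"yellow",(320,240),200);print(b, plane(s,b[0],.010))
E
```

```text
clock: 1.25
tool_pos: [0.4514, -0.3915, 0.2186]
eef_rot: [1.0, -0.0, 0.0, 0.0]
contact_force: [-0.1, -0.4, 0.7]
opening: 1.0
finger_force: 0.0
clock: 2.12
tool_pos: [0.6332, -0.2231, 0.2006]
eef_rot: [1.0, -0.001, -0.001, 0.001]
contact_force: [0.8, -0.1, -0.2]
opening: 1.001
finger_force: 0.0
{'clock': 2.175, 'q': array([ 0.2717,  0.7921, -0.0024,  1.4548,  0.0045,  0.8954, -1.3061]), 'qd': array([ 0.0109, -0.005 ,  0.0043,  0.0007, -0.0042, -0.0006, -0.0014]), 'joint_torque': array([ -1.368 , -57.0656,   0.7509, -15.6199,  -0.0831,  -0.0829,
         0.0045]), 'tool_pos': array([ 0.633 , -0.2239,  0.2007]), 'eef_rot': array([ 1.    , -0.0012, -0.0006,  0.0008]), 'contact_force': array([-0.7439, -0.1111, -0.0384]), 'moment': array([0.0327, 0.0232, 0.004 ]), 'finger_force': 0.0, 'opening': 1.0006933722873237}
(array([321.8509, 204.8204]), (275, 159, 94, 93)) [ 0.6374 -0.2217  0.01  ]
```

View pics/w1.png

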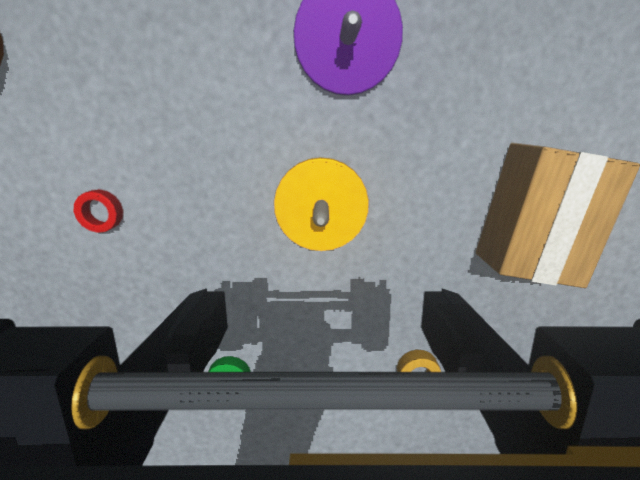

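The wrist view shows the yellow foot at (322,205) with its peg tip at (321,203), close to the estimate. Next I go to the pulley.

```bash
python3 -m pendant '[[-1,[-19.5,-53.8,5],[0,0,0]],[-1,[-19.5,-53.8,5],[0,0,0]],[-1,[-19.5,-53.8,5],[0,0,0]],[-1,[-19.5,-53.8,5],[0,0,0]],[-1,[-19.5,-53.8,5],[0,0,0]],[-1,[-19.5,-53.8,5],[0,0,0]],[-1,[-19.5,-53.8,5],[0,0,0]],[-1,[-19.5,-53.8,5],[0,0,0]]]'
python3 -m pendant '[[-1,[-19.5,-53.8,5],[0,0,0]],[-1,[-19.5,-53.8,5],[0,0,0]],[-1,[0,0,0],[0,0,0]],[-1,[0,0,0],[0,0,0]],[-1,[0,0,0],[0,0,0]]]'
python3 - <<'E'
from h import *
s=snap("wrist");print(r.get_state()["tool_pos"],r.get_state()["q"]);cv2.imwrite("pics/w2.png",s["img"][:,:,::-1])
b=blob(s,"pulley",(320,210),90);print(b, plane(s,b[0],.015),plane(s,b[0],.02))
E
```

```text
clock: 3.18
tool_pos: [0.4783, 0.2083, 0.1611]
eef_rot: [1.0, -0.002, 0.001, 0.0]
contact_force: [2.1, -0.3, 0.2]
opening: 1.0
finger_force: 0.0
clock: 3.8
tool_pos: [0.4406, 0.3136, 0.151]
eef_rot: [1.0, -0.002, 0.0, 0.001]
contact_force: [-0.4, -0.7, 0.2]
opening: 1.001
finger_force: 0.0
[0.4405 0.3139 0.151 ] [-0.7675  0.7113  0.1038  1.9123 -0.1331  0.5245 -2.1483]
(array([320.9947, 210.269 ]), (232, 122, 179, 175)) [0.4531 0.3155 0.015 ] [0.4543 0.3154 0.02  ]
```

View pics/w2.png

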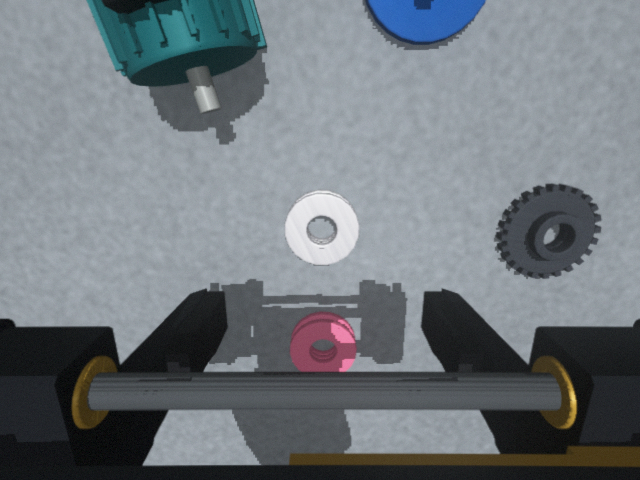

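The pulley's top face is at (322,228). The mask leaked onto the bench, so I'll tighten it and fit an ellipse to the top face. The gear is visible too, top of hub at about (556,234).

```bash
python3 - <<'E'
from h import *
HSV["pulley"]=((0,0,175),(180,25,255))
s=snap("wrist");print(r.get_state()["tool_pos"])
b=blob(s,"pulley",(322,228),50);print(b, plane(s,b[0],.02),plane(s,(322,229),.02),plane(s,(556,234),.022))
t=snap("top")
b=blob(t,"pulley",(164,305),25);print(b,plane(t,b[0],.015))
E
```

```text
[0.4403 0.3143 0.151 ]
(array([324.2091, 231.7485]), (279, 191, 90, 81)) [0.4366 0.3134 0.02  ] [0.4389 0.3151 0.02  ] [0.4345 0.131  0.022 ]
(array([163.3582, 314.6596]), (156, 313, 16, 5)) [0.4167 0.3149 0.015 ]
```

```bash
python3 -m pendant '[[-1,[-1.5,-1,50],[0,0,0]],[-1,[0,0,45],[0,0,0]],[-1,[0,0,35],[0,0,0]],[-1,[0,0,17],[0,0,0]],[-1,[0,0,0],[0,0,0]],[-1,[0,0,0],[0,0,0]]]'
python3 -m pendant '[[1,[0,0,0],[0,0,0]],[1,[0,0,0],[0,0,0]],[1,[0,0,0],[0,0,0]],[1,[0,0,0],[0,0,0]],[1,[0,0,0],[0,0,0]],[1,[0,0,0],[0,0,0]]]' 20
```

```text
clock: 4.7
tool_pos: [0.4386, 0.3175, 0.0049]
eef_rot: [1.0, -0.0, 0.001, -0.001]
contact_force: [0.2, 1.0, -0.2]
opening: 0.999
finger_force: 0.0
clock: 5.45
tool_pos: [0.4379, 0.317, 0.0041]
eef_rot: [1.0, -0.0, 0.0, 0.0]
contact_force: [-0.4, -0.6, 5.7]
opening: 0.675
finger_force: 20.0
```

```bash
python3 -m pendant '[[1,[0,0,-40],[0,0,0]],[1,[0,0,-50],[0,0,0]],[1,[0,0,-56],[0,0,0]],[1,[20,54,0],[0,0,0]],[1,[20,54,0],[0,0,0]],[1,[20,54,0],[0,0,0]],[1,[20,54,0],[0,0,0]],[1,[20,54,0],[0,0,0]]]'
python3 -m pendant '[[1,[20,54,0],[0,0,0]],[1,[20,54,0],[0,0,0]],[1,[20,54,0],[0,0,0]],[1,[20,54,0],[0,0,0]],[1,[18,52,0],[0,0,0]],[1,[0,0,0],[0,0,0]],[1,[0,0,0],[0,0,0]],[1,[0,0,0],[0,0,0]]]'
python3 - <<'E'
from h import *
s=snap("wrist");print(r.get_state()["tool_pos"],r.get_state()["opening"]);cv2.imwrite("pics/w3.png",s["img"][:,:,::-1])
E
```

```text
clock: 6.45
tool_pos: [0.538, 0.0456, 0.1495]
eef_rot: [1.0, 0.0, -0.0, -0.0]
contact_force: [0.9, 0.4, -1.6]
opening: 0.673
finger_force: 20.0
clock: 7.45
tool_pos: [0.6356, -0.2182, 0.1495]
eef_rot: [1.0, 0.001, -0.0, -0.001]
contact_force: [-1.2, -0.5, -1.0]
opening: 0.672
finger_force: 20.0
[ 0.6357 -0.2184  0.1496] 0.669016476278883
```

View pics/w3.png

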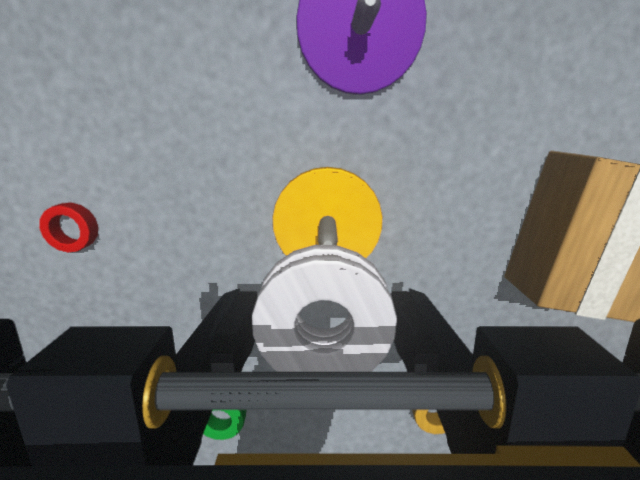

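The held pulley's bore centre is at about (324,323) and the yellow foot's ellipse is centred near (328,221). I'll work out the offset.

```bash
cat >> h.py <<'E'
def ell(s,name,near,rad,rowmax=480):
    """ellipse fitted to a colour blob's outer edge above rowmax"""
    hsv=cv2.cvtColor(s["img"],cv2.COLOR_RGB2HSV); m=cv2.inRange(hsv,*map(np.array,HSV[name]))
    k=np.zeros_like(m);cv2.circle(k,tuple(map(int,near)),rad,255,-1);m&=k
    c=max(cv2.findContours(m,cv2.RETR_EXTERNAL,cv2.CHAIN_APPROX_NONE)[0],key=cv2.contourArea)[:,0]
    return cv2.fitEllipse(c[c[:,1]<rowmax].astype(np.float32))
E
python3 - <<'E'
from h import *
s=snap("wrist");tp=r.get_state()["tool_pos"];print(tp)
e=ell(s,"yellow",(328,221),80,240);print(e)
print("foot",plane(s,e[0],.01),"bore",plane(s,(324,323.5),tp[2]+.016))
t,sd=snap("top"),snap("side")
a=blob(sd,"yellow",(334,221),25);print(a,plane(sd,a[0],.005))
E
```

```text
[ 0.6357 -0.2188  0.1498]
((326.8369140625, 203.80487060546875), (69.83365631103516, 117.83300018310547), 89.91256713867188)
foot [ 0.6523 -0.2207  0.01  ] bore [ 0.6377 -0.2185  0.1658]
(array([334.4882, 221.541 ]), (319, 214, 32, 16)) [ 0.6309 -0.2192  0.005 ]
```

```bash
python3 - <<'E'
from h import *
s=snap("wrist");print(plane(s,(328,221),.01))
hsv=cv2.cvtColor(s["img"],cv2.COLOR_RGB2HSV); m=cv2.inRange(hsv,*map(np.array,HSV["yellow"]))
h=cv2.convexHull(cv2.findNonZero(m[:260,200:450]))[:,0]+[200,0]; h=h[h[:,1]<235]
e=cv2.fitEllipse(h.astype(np.float32)); print(e,plane(s,e[0],.01))
E
```

```text
[ 0.6383 -0.2231  0.01  ]
((325.0592041015625, 220.797607421875), (106.97755432128906, 108.73766326904297), 86.27279663085938) [ 0.6384 -0.2207  0.01  ]
```

```bash
python3 -m pendant '[[1,[-0.5,2.5,30],[0,0,0]],[1,[0,0,30],[0,0,0]],[1,[0,0,15],[0,0,0]],[1,[0,0,15],[0,0,0]],[1,[0,0,15],[0,0,0]],[1,[0,0,0],[0,0,0]]]'
python3 -m pendant '[[1,[0,0,12],[0,0,0]],[1,[0,0,9],[0,0,0]],[1,[0,0,7],[0,0,0]],[1,[0,0,0],[0,0,0]],[1,[0,0,0],[0,0,0]]]'
```

```text
clock: 8.45
tool_pos: [0.6345, -0.223, 0.0437]
eef_rot: [1.0, 0.0, -0.001, -0.0]
contact_force: [-0.6, 0.6, -1.0]
opening: 0.675
finger_force: 20.0
clock: 9.07
tool_pos: [0.6354, -0.2234, 0.0169]
eef_rot: [1.0, -0.0, 0.0, 0.0]
contact_force: [0.1, -0.6, -0.8]
opening: 0.676
finger_force: 20.0
```

```bash
python3 -m pendant '[[1,[0,0,2.5],[0,0,0]],[1,[0,0,0],[0,0,0]],[-1,[0,0,0],[0,0,0]],[-1,[0,0,0],[0,0,0]],[-1,[0,0,0],[0,0,0]],[-1,[0,0,-30],[0,0,0]],[-1,[0,0,-45],[0,0,0]],[-1,[0,0,-45],[0,0,0]]]'
python3 -m pendant '[[-1,[-49,-26,0],[0,0,0]],[-1,[-49,-26,0],[0,0,0]],[-1,[-49,-26,0],[0,0,0]],[-1,[-49,-27,0],[0,0,0]],[-1,[0,0,0],[0,0,0]],[-1,[0,0,0],[0,0,0]]]'
python3 - <<'E'
from h import *
s=snap("wrist");print(r.get_state()["tool_pos"]);cv2.imwrite("pics/w4.png",s["img"][:,:,::-1])
b=blob(s,"ring",(320,230),70);print(b, plane(s,b[0],.012))
b=blob(s,"ring",(320,230),200);print(b, plane(s,b[0],.012))
E
```

```text
clock: 10.07
tool_pos: [0.635, -0.2232, 0.1354]
eef_rot: [1.0, -0.0, -0.0, -0.0]
contact_force: [-0.6, -0.2, 0.6]
opening: 1.0
finger_force: 0.0
clock: 10.82
tool_pos: [0.4406, -0.1186, 0.1346]
eef_rot: [1.0, 0.0, 0.001, 0.0]
contact_force: [0.9, 0.0, -0.4]
opening: 0.996
finger_force: 0.0
[ 0.4412 -0.1189  0.1345]
(array([322.9962, 229.9165]), (293, 199, 61, 62)) [ 0.441  -0.1181  0.012 ]
(array([322.9962, 229.9165]), (293, 199, 61, 62)) [ 0.441  -0.1181  0.012 ]
```

View pics/w4.png

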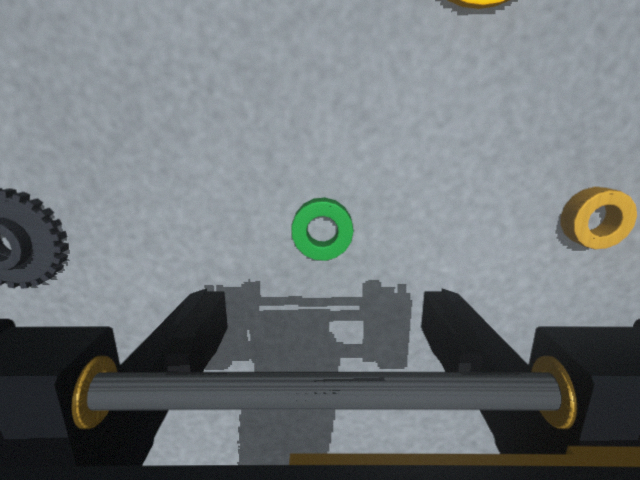

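The green ring is at (323,230), right under the tool.

```bash
python3 -m pendant '[[-1,[0,0,45],[0,0,0]],[-1,[0,0,40],[0,0,0]],[-1,[0,0,30],[0,0,0]],[-1,[0,0,15],[0,0,0]],[-1,[0,0,0],[0,0,0]],[-1,[0,0,0],[0,0,0]]]'
python3 -m pendant '[[1,[0,0,0],[0,0,0]],[1,[0,0,0],[0,0,0]],[1,[0,0,0],[0,0,0]],[1,[0,0,0],[0,0,0]],[1,[0,0,0],[0,0,0]],[1,[0,0,0],[0,0,0]],[1,[0,0,0],[0,0,0]]]' 12
python3 -m pendant '[[1,[0,0,-40],[0,0,0]],[1,[0,0,-50],[0,0,0]],[1,[0,0,-50],[0,0,0]],[1,[49,26,0],[0,0,0]],[1,[49,26,0],[0,0,0]],[1,[49,26,0],[0,0,0]],[1,[49,25,0],[0,0,0]],[1,[0,0,0],[0,0,0]]]'
python3 -m pendant '[[1,[0,0,0],[0,0,0]],[1,[0,0,0],[0,0,0]]]'
python3 - <<'E'
from h import *
s=snap("wrist");print(r.get_state()["tool_pos"]);cv2.imwrite("pics/w5.png",s["img"][:,:,::-1])
E
```

```text
clock: 11.62
tool_pos: [0.4465, -0.1205, 0.0097]
eef_rot: [1.0, -0.0, -0.005, -0.001]
contact_force: [-0.0, 0.3, -0.3]
opening: 0.998
finger_force: 0.0
clock: 12.5
tool_pos: [0.4458, -0.1199, 0.0096]
eef_rot: [1.0, 0.0, -0.006, -0.002]
contact_force: [-0.2, 0.8, 2.9]
opening: 0.529
finger_force: 11.9
clock: 13.5
tool_pos: [0.6459, -0.2261, 0.1458]
eef_rot: [1.0, -0.002, -0.005, -0.001]
contact_force: [-1.0, 0.4, -1.5]
opening: 0.535
finger_force: 11.9
clock: 13.75
tool_pos: [0.6419, -0.2226, 0.1465]
eef_rot: [1.0, 0.0, -0.007, -0.002]
contact_force: [0.3, 0.0, -1.0]
opening: 0.53
finger_force: 11.9
[ 0.6421 -0.2227  0.1467]
```

View pics/w5.png

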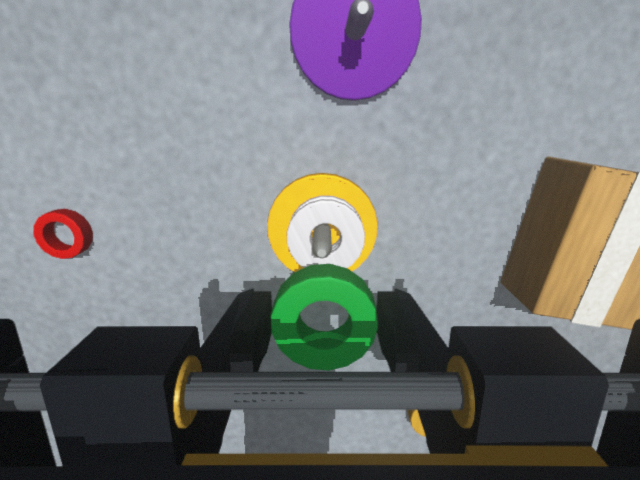

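The held ring's bore centre is at about (325,317). The pulley sits flat on the yellow foot, centre about (325,235), with the peg through it. The tool stopped 10 mm over the bench at the ring because of a joint limit near the base, which left a 0.014 rad tilt.

```bash
python3 - <<'E'
from h import *
s=snap("wrist");st=r.get_state();tp=st["tool_pos"];print(tp,st["q"],st["eef_rot"])
print("bore",plane(s,(325,317),tp[2]+.0064),"pulley",plane(s,(325,235),.03))
E
```

```text
[ 0.6424 -0.2229  0.1469] [ 0.3978  0.8813 -0.2638  1.4437  0.2668  0.8659 -1.5204] [ 1.      0.0004 -0.0067 -0.0017]
bore [ 0.6416 -0.2232  0.1533] pulley [ 0.6383 -0.2233  0.03  ]
```

```bash
python3 -m pendant '[[1,[-4.5,-0.5,30],[0,0,0]],[1,[0,0,20],[0,0,0]],[1,[0,0,15],[0,0,0]],[1,[0,0,15],[0,0,0]],[1,[0,0,15],[0,0,0]],[1,[0,0,7],[0,0,0]],[1,[0,0,0],[0,0,0]],[1,[0,0,0],[0,0,0]]]'
```

```text
clock: 14.85
tool_pos: [0.6381, -0.2228, 0.0453]
eef_rot: [1.0, -0.0, -0.006, -0.002]
contact_force: [0.3, 0.7, 0.2]
opening: 0.529
finger_force: 11.9
```

```bash
python3 -m pendant '[[1,[0,0,4.5],[0,0,0]],[1,[0,0,0.5],[0,0,0]],[1,[0,0,0],[0,0,0]],[-1,[0,0,0],[0,0,0]],[-1,[0,0,0],[0,0,0]],[-1,[0,0,0],[0,0,0]],[-1,[0,0,-40],[0,0,0]],[-1,[0,0,-50],[0,0,0]]]'
python3 -m pendant '[[-1,[0,0,-20],[0,0.8,-0.2]],[-1,[-29,-50,0],[0,0,0]],[-1,[-29,-50,0],[0,0,0]],[-1,[-29,-50,0],[0,0,0]],[-1,[-29,-50,0],[0,0,0]],[-1,[-29,-50,0],[0,0,0]],[-1,[-29,-50,0],[0,0,0]],[-1,[-29,-50,0],[0,0,0]]]'
python3 -m pendant '[[-1,[0,0,0],[0,0,-10]],[-1,[0,0,0],[0,0,-10]],[-1,[0,0,0],[0,0,-10]],[-1,[0,0,0],[0,0,-10]],[-1,[0,0,0],[0,0,-10]],[-1,[0,0,0],[0,0,-10]],[-1,[0,0,0],[0,0,-10]],[-1,[0,0,0],[0,0,-10]]]'
python3 -m pendant '[[-1,[0,0,0],[0,0,-10]],[-1,[0,0,0],[0,0,0]],[-1,[0,0,0],[0,0,0]],[-1,[0,0,0],[0,0,0]]]'
python3 - <<'E'
from h import *
s=snap("wrist");st=r.get_state();print(st["tool_pos"],st["q"]);cv2.imwrite("pics/w6.png",s["img"][:,:,::-1])
cv2.imwrite("pics/s6.png",cv2.resize(snap("side")["img"][160:340,200:440,::-1],None,fx=3,fy=3))
E
```

```text
clock: 15.85
tool_pos: [0.6377, -0.2227, 0.1296]
eef_rot: [1.0, 0.0, -0.008, -0.002]
contact_force: [0.7, 0.4, -0.6]
opening: 0.999
finger_force: 0.0
clock: 16.85
tool_pos: [0.4334, 0.1275, 0.1503]
eef_rot: [1.0, 0.002, 0.001, -0.002]
contact_force: [0.9, 1.1, 0.3]
opening: 1.004
finger_force: 0.0
clock: 17.85
tool_pos: [0.4342, 0.126, 0.1502]
eef_rot: [0.763, 0.646, 0.001, -0.001]
contact_force: [0.5, 0.4, -0.1]
opening: 1.001
finger_force: 0.0
clock: 18.35
tool_pos: [0.4346, 0.1262, 0.1506]
eef_rot: [0.706, 0.708, 0.002, -0.001]
contact_force: [-0.4, -0.9, 0.4]
opening: 0.999
finger_force: 0.0
[0.4347 0.1263 0.1506] [-0.0285  0.679  -0.5639  2.1471  0.7466  0.5139 -1.1606]
```

View pics/w6.png

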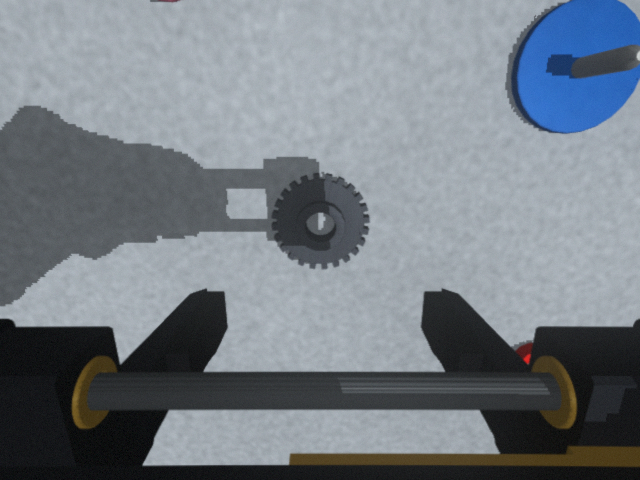

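View pics/s6.png

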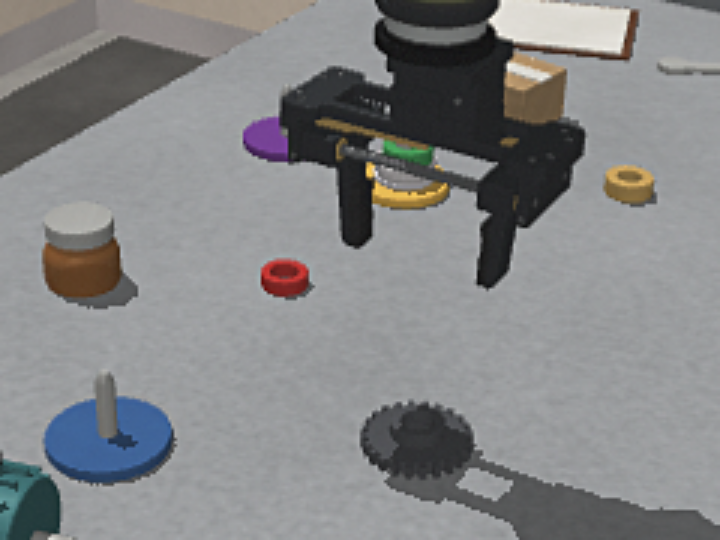

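The gear's hub is at (321,222), nearly under the tool. The side crop shows the pulley and ring seated on the yellow peg (partly hidden by the gripper).

```bash
python3 - <<'E'
from h import *
s=snap("wrist");print(r.get_state()["tool_pos"],plane(s,(321,222),.022),plane(s,(321,221),.01),plane(s,(578,65),.01))
s0=snap("wrist");hsv=cv2.cvtColor(s["img"],cv2.COLOR_RGB2HSV);m=(hsv[...,2]<90).astype(np.uint8);m[:, :274]=0
c=m[170:272,274:372];h=cv2.convexHull(cv2.findNonZero(c));M=cv2.moments(h);u=(M["m10"]/M["m00"]+274,M["m01"]/M["m00"]+170);print(u,plane(s,u,.008))
E
```

```text
[0.4347 0.1263 0.1506] [0.4321 0.1318 0.022 ] [0.432  0.1293 0.01  ] [0.6149 0.2444 0.01  ]
(319.7218824087245, 219.83119962067332) [0.431  0.1298 0.008 ]
```

```bash
python3 -m pendant '[[-1,[3.5,-2.5,45],[0,0,0]],[-1,[0,0,40],[0,0,0]],[-1,[0,0,30],[0,0,0]],[-1,[0,0,15],[0,0,0]],[-1,[0,0,5],[0,0,0]],[-1,[0,0,0],[0,0,0]],[-1,[0,0,0],[0,0,0]]]'
```

```text
clock: 19.42
tool_pos: [0.4326, 0.1304, 0.0159]
eef_rot: [0.706, 0.708, 0.002, -0.001]
contact_force: [0.2, 0.1, 0.1]
opening: 0.998
finger_force: 0.0
```

```bash
python3 -m pendant '[[-1,[0,0,3],[0,0,0]],[1,[0,0,0],[0,0,0]],[1,[0,0,0],[0,0,0]],[1,[0,0,0],[0,0,0]],[1,[0,0,0],[0,0,0]],[1,[0,0,0],[0,0,0]],[1,[0,0,0],[0,0,0]],[1,[0,0,0],[0,0,0]]]' 35
python3 -m pendant '[[1,[0,0,0],[0,0,0]],[1,[0,0,-30],[0,0,0]],[1,[0,0,-40],[0,0,0]],[1,[0,0,-40],[0,0,0]],[1,[0,0,-30],[0,0,0]],[1,[0,0,0],[0,0,0]]]'
```

```text
clock: 20.42
tool_pos: [0.4322, 0.1302, 0.0126]
eef_rot: [0.706, 0.708, 0.002, -0.001]
contact_force: [-0.3, 0.2, 0.4]
opening: 0.438
finger_force: 35.0
clock: 21.18
tool_pos: [0.437, 0.1299, 0.1367]
eef_rot: [0.708, 0.707, 0.009, 0.005]
contact_force: [0.3, -0.7, -3.6]
opening: 0.436
finger_force: 35.0
```

```bash
python3 -m pendant '[[1,[28,44,-4],[0,0,0]],[1,[28,44,-3],[0,0,0]],[1,[28,45,-3],[0,0,0]],[1,[28,45,-3],[0,0,0]],[1,[0,0,0],[0,0,0]],[1,[0,0,0],[0,0,0]],[1,[0,0,0],[0,0,0]]]'
python3 - <<'E'
from h import *
s=snap("wrist");st=r.get_state();print(st["tool_pos"],st["eef_rot"],st["opening"]);cv2.imwrite("pics/w7.png",s["img"][:,:,::-1])
E
```

```text
clock: 22.05
tool_pos: [0.6124, 0.2406, 0.1506]
eef_rot: [0.707, 0.707, 0.005, 0.005]
contact_force: [0.1, 0.8, -4.5]
opening: 0.435
finger_force: 35.0
[0.6127 0.2408 0.1511] [0.7067 0.7074 0.0057 0.0049] 0.43496939526641554
```

View pics/w7.png

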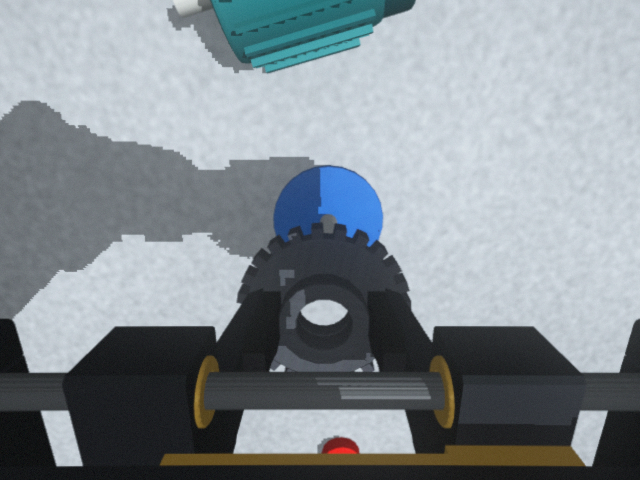

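The gear is held hub up with its bore centre at about (325,322). The blue foot is centred near (328,219).

```bash
python3 - <<'E'
from h import *
s=snap("wrist");st=r.get_state();tp=st["tool_pos"]
hsv=cv2.cvtColor(s["img"],cv2.COLOR_RGB2HSV); m=cv2.inRange(hsv,(100,110,40),(122,255,255))
h=cv2.convexHull(cv2.findNonZero(m[:245,240:420]))[:,0]+[240,0]; h=h[h[:,1]<228]
e=cv2.fitEllipse(h.astype(np.float32)); print(e,"foot",plane(s,e[0],.01),plane(s,(328.5,219.5),.01),"bore",plane(s,(325.5,322),tp[2]+.0094),"tcp",tp)
E
```

```text
((327.2934265136719, 219.1169891357422), (106.7406005859375, 108.61968994140625), 86.41595458984375) foot [0.617 0.245 0.01 ] [0.618  0.2447 0.01  ] bore [0.6127 0.2401 0.1609] tcp [0.613  0.241  0.1515]
```

```bash
python3 -m pendant '[[1,[0,0,0],[0.9,0,0]],[1,[3.2,3.5,30],[0,0,0]],[1,[0,0,30],[0,0,0]],[1,[0,0,15],[0,0,0]],[1,[0,0,12],[0,0,0]],[1,[0,0,12],[0,0,0]],[1,[0,0,10],[0,0,0]],[1,[0,0,0],[0,0,0]]]'
```

```text
clock: 23.15
tool_pos: [0.617, 0.2453, 0.0424]
eef_rot: [0.707, 0.707, 0.001, -0.001]
contact_force: [-0.3, 0.4, -3.5]
opening: 0.438
finger_force: 35.0
```

```bash
python3 -m pendant '[[1,[0,0,8],[0,0,0]],[1,[0,0,6],[0,0,0]],[1,[0,0,4],[0,0,0]],[1,[0,0,0],[0,0,0]],[1,[0,0,0],[0,0,0]]]'
```

```text
clock: 23.78
tool_pos: [0.6176, 0.2458, 0.0253]
eef_rot: [0.707, 0.707, 0.002, -0.001]
contact_force: [0.0, -0.1, -4.3]
opening: 0.435
finger_force: 35.0
```

```bash
python3 -m pendant '[[1,[0,0,2.2],[0,0,0]],[1,[0,0,0],[0,0,0]],[-1,[0,0,0],[0,0,0]],[-1,[0,0,0],[0,0,0]],[-1,[0,0,0],[0,0,0]],[-1,[0,0,-30],[0,0,0]],[-1,[0,0,-48],[0,0,0]],[-1,[0,0,-48],[0,0,0]]]'
python3 -m pendant '[[-1,[-57,-17,0],[0,0,0]],[-1,[-57,-17,0],[0,0,0]],[-1,[-57,-17,0],[0,0,0]],[-1,[-57,-17,0],[0,0,0]],[-1,[-57,-17,0],[0,0,0]],[-1,[-57,-17,0],[0,0,0]],[-1,[-57,-17,0],[0,0,0]],[-1,[-57,-17,0],[0,0,0]]]'
python3 -m pendant '[[-1,[-57,-17,0],[0,0,0]],[-1,[-57,-17,0],[0,0,0]],[-1,[0,0,0],[0,0,0]],[-1,[0,0,0],[0,0,0]],[-1,[0,0,0],[0,0,0]]]'
python3 - <<'E'
from h import *
s=snap("wrist");st=r.get_state();print(st["tool_pos"],st["eef_rot"],st["q"]);cv2.imwrite("pics/w8.png",s["img"][:,:,::-1])
HSV["bush"]=((12,110,60),(28,255,255))
b=blob(s,"bush",(320,240),80);print(b, plane(s,b[0],.014))
E
```

```text
clock: 24.78
tool_pos: [0.6172, 0.2452, 0.1503]
eef_rot: [0.707, 0.707, 0.001, -0.001]
contact_force: [0.6, -0.3, -0.1]
opening: 0.995
finger_force: 0.0
clock: 25.78
tool_pos: [0.4813, -0.2127, 0.1477]
eef_rot: [0.707, 0.707, 0.002, -0.0]
contact_force: [0.7, -0.6, 0.4]
opening: 1.0
finger_force: 0.0
clock: 26.4
tool_pos: [0.4487, -0.323, 0.1472]
eef_rot: [0.706, 0.708, 0.002, -0.001]
contact_force: [0.1, 0.5, -0.1]
opening: 1.0
finger_force: 0.0
[ 0.4486 -0.3231  0.1471] [ 0.7057  0.7085  0.002  -0.0008] [ 0.9633  0.8192 -0.7334  1.8528  0.7644  0.7771 -0.1841]
(array([326.9036, 232.0924]), (299, 203, 57, 58)) [ 0.4509 -0.327   0.014 ]
```

View pics/w8.png

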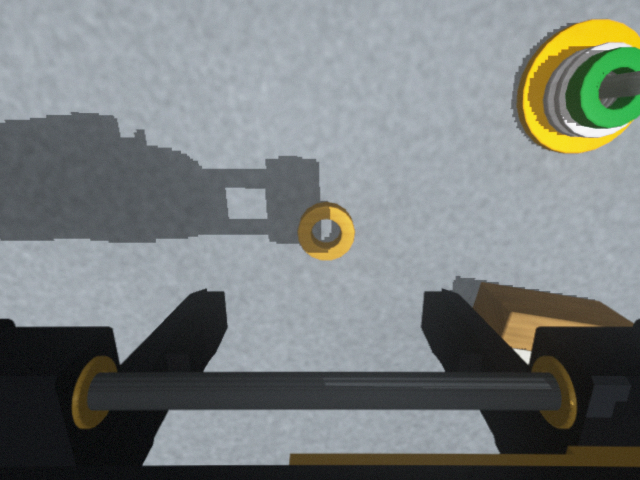

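The bush is at (327,232), nearly under the tool. The yellow kit shows pulley and ring stacked properly.

```bash
python3 -m pendant '[[-1,[-4.8,1.5,45],[0,0,0]],[-1,[0,0,40],[0,0,0]],[-1,[0,0,35],[0,0,0]],[-1,[0,0,17],[0,0,0]],[-1,[0,0,5],[0,0,0]],[-1,[0,0,0],[0,0,0]],[-1,[0,0,0],[0,0,0]]]'
python3 -m pendant '[[1,[0,0,0],[0,0,0]],[1,[0,0,0],[0,0,0]],[1,[0,0,0],[0,0,0]],[1,[0,0,0],[0,0,0]],[1,[0,0,0],[0,0,0]],[1,[0,0,0],[0,0,0]],[1,[0,0,0],[0,0,0]]]' 25
python3 -m pendant '[[1,[0,0,-30],[0,0,0]],[1,[0,0,-40],[0,0,0]],[1,[0,0,-40],[0,0,0]],[1,[0,0,-38],[0,0,0]],[1,[0,0,0],[0,0,0]]]'
```

```text
clock: 27.32
tool_pos: [0.45, -0.3296, 0.0059]
eef_rot: [0.707, 0.707, 0.002, 0.0]
contact_force: [0.4, 0.0, 0.2]
opening: 1.0
finger_force: 0.0
clock: 28.2
tool_pos: [0.4495, -0.3292, 0.0048]
eef_rot: [0.707, 0.707, 0.002, -0.001]
contact_force: [1.3, -0.4, 0.3]
opening: 0.514
finger_force: 25.0
clock: 28.82
tool_pos: [0.4503, -0.3303, 0.155]
eef_rot: [0.707, 0.707, 0.002, 0.001]
contact_force: [0.0, -0.4, -1.6]
opening: 0.515
finger_force: 25.0
```

```bash
python3 -m pendant '[[1,[57.4,16.6,0],[0,0,0]],[1,[57.4,16.6,0],[0,0,0]],[1,[57.4,16.6,0],[0,0,0]],[1,[57.4,16.6,0],[0,0,0]],[1,[57.4,16.6,0],[0,0,0]],[1,[57.4,16.6,0],[0,0,0]],[1,[57.4,16.6,0],[0,0,0]],[1,[57.4,16.6,0],[0,0,0]]]'
python3 -m pendant '[[1,[57.4,16.6,0],[0,0,0]],[1,[57.4,16.6,0],[0,0,0]],[1,[0,0,0],[0,0,0]],[1,[0,0,0],[0,0,0]],[1,[0,0,0],[0,0,0]]]'
python3 - <<'E'
from h import *
s=snap("wrist");st=r.get_state();print(st["tool_pos"],st["eef_rot"],st["opening"]);cv2.imwrite("pics/w9.png",s["img"][:,:,::-1])
E
```

```text
clock: 29.82
tool_pos: [0.581, 0.1305, 0.1525]
eef_rot: [0.707, 0.707, -0.0, -0.001]
contact_force: [0.9, -0.1, -1.9]
opening: 0.514
finger_force: 25.0
clock: 30.45
tool_pos: [0.6146, 0.2417, 0.1537]
eef_rot: [0.708, 0.707, -0.0, -0.0]
contact_force: [0.1, -0.1, -1.4]
opening: 0.517
finger_force: 25.0
[0.6148 0.2419 0.1541] [ 0.7077  0.7065  0.0004 -0.0004] 0.5154482805392352
```

View pics/w9.png

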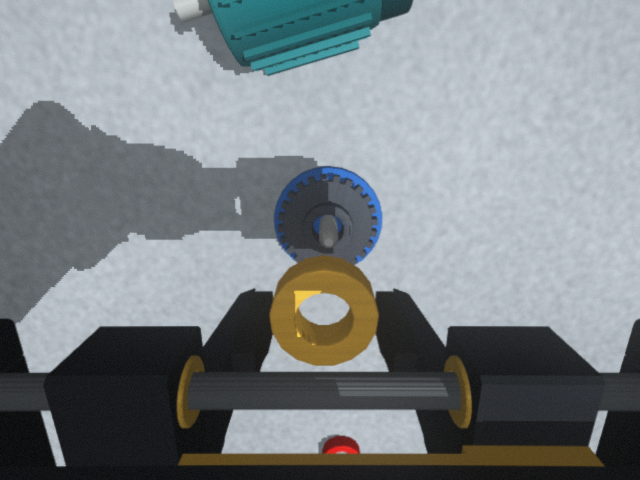

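The gear is seated flat on the blue foot, about (328,219). The held bush's bore is at about (325,311).

```bash
python3 - <<'E'
from h import *
s=snap("wrist");st=r.get_state();tp=st["tool_pos"]
hsv=cv2.cvtColor(s["img"],cv2.COLOR_RGB2HSV)
m=cv2.inRange(hsv,(12,110,40),(28,255,255)); m[:240]=0;m[368:]=0
cs,hi=cv2.findContours(m,cv2.RETR_CCOMP,cv2.CHAIN_APPROX_NONE)
for c,h in zip(cs,hi[0]):
    if h[3]>=0 and cv2.contourArea(c)>300: print("hole",cv2.boundingRect(c))
    elif cv2.contourArea(c)>300: print("outer",cv2.boundingRect(c))
for uv in((325,310),(325,314)): print(uv,"bore",plane(s,uv,tp[2]+.0132))
m=cv2.inRange(hsv,(100,110,40),(122,255,255))
h=cv2.convexHull(cv2.findNonZero(m[:262,240:420]))[:,0]+[240,0]; h=h[h[:,1]<250]
e=cv2.fitEllipse(h.astype(np.float32)); print(e,plane(s,e[0],.01),tp)
E
```

```text
outer (269, 256, 110, 109)
hole (297, 291, 54, 36)
(325, 310) bore [0.6148 0.249  0.1676]
(325, 314) bore [0.6148 0.2472 0.1676]
((327.35687255859375, 219.2149658203125), (104.87052154541016, 107.250732421875), 86.403076171875) [0.6171 0.2453 0.01  ] [0.6149 0.2423 0.1544]
```

```bash
python3 -m pendant '[[1,[-0.5,2,40],[0,0,0]],[1,[0,0,30],[0,0,0]],[1,[0,0,14],[0,0,0]],[1,[0,0,12],[0,0,0]],[1,[0,0,10],[0,0,0]],[1,[0,0,6],[0,0,0]],[1,[0,0,0],[0,0,0]],[1,[0,0,0],[0,0,0]]]'
```

```text
clock: 31.55
tool_pos: [0.6172, 0.2445, 0.0434]
eef_rot: [0.707, 0.707, 0.002, -0.001]
contact_force: [0.3, 0.2, -1.5]
opening: 0.514
finger_force: 25.0
```

```bash
python3 -m pendant '[[1,[0,0,4],[0,0,0]],[1,[0,0,2.2],[0,0,0]],[1,[0,0,0],[0,0,0]],[-1,[0,0,0],[0,0,0]],[-1,[0,0,0],[0,0,0]],[-1,[0,0,0],[0,0,0]],[-1,[0,0,-30],[0,0,0]],[-1,[0,0,-40],[0,0,0]]]'
python3 -m pendant '[[-1,[0,0,-40],[0,0,0]],[-1,[-51,2.6,0],[0,0,0]],[-1,[-51,2.6,0],[0,0,0]],[-1,[-51,2.6,0],[0,0,0]],[-1,[-51,2.6,0],[0,0,0]],[-1,[-50,2.6,0],[0,0,0]],[-1,[0,0,0],[0,0,0]],[-1,[0,0,0],[0,0,0]]]'
python3 - <<'E'
from h import *
s=snap("wrist");st=r.get_state();print(st["tool_pos"],st["eef_rot"]);cv2.imwrite("pics/w10.png",s["img"][:,:,::-1])
b=blob(s,"collar",(320,240),80);print(b, plane(s,b[0],.010))
E
```

```text
clock: 32.55
tool_pos: [0.6162, 0.2436, 0.1064]
eef_rot: [0.707, 0.707, 0.0, -0.001]
contact_force: [0.2, 0.3, 0.2]
opening: 0.998
finger_force: 0.0
clock: 33.55
tool_pos: [0.63, -0.0091, 0.146]
eef_rot: [0.707, 0.707, 0.002, -0.001]
contact_force: [0.4, 0.5, 0.5]
opening: 0.998
finger_force: 0.0
[ 0.6299 -0.008   0.1462] [ 0.7062  0.708   0.0023 -0.0014]
(array([329.9942, 225.4449]), (305, 204, 47, 47)) [ 0.6345 -0.0083  0.01  ]
```

View pics/w10.png

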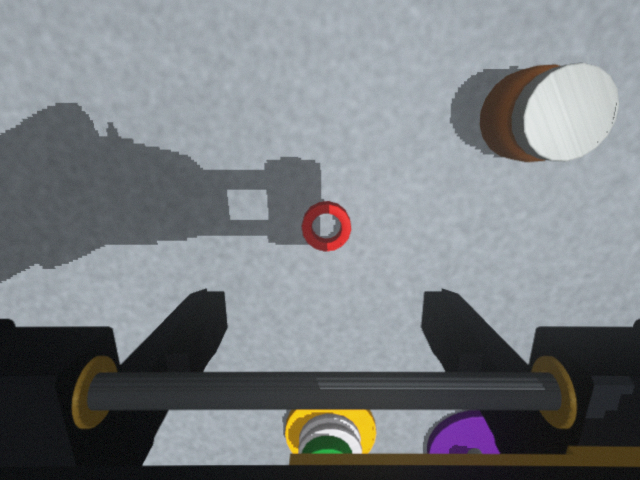

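The collar is at (326,226); its colour blob is biased right by the shadow. The gripper body clears the 60 mm jar by about 8 mm at grasp height.

```bash
python3 -m pendant '[[-1,[-0.5,2,45],[0,0,0]],[-1,[0,0,40],[0,0,0]],[-1,[0,0,35],[0,0,0]],[-1,[0,0,17],[0,0,0]],[-1,[0,0,4],[0,0,0]],[-1,[0,0,0],[0,0,0]],[-1,[0,0,0],[0,0,0]]]'
python3 -m pendant '[[1,[0,0,0],[0,0,0]],[1,[0,0,0],[0,0,0]],[1,[0,0,0],[0,0,0]],[1,[0,0,0],[0,0,0]],[1,[0,0,0],[0,0,0]],[1,[0,0,0],[0,0,0]],[1,[0,0,0],[0,0,0]],[1,[0,0,0],[0,0,0]]]' 15
python3 -m pendant '[[1,[0,0,-30],[0,0,0]],[1,[0,0,-40],[0,0,0]],[1,[0,0,-40],[0,0,0]],[1,[0,0,-38],[0,0,0]],[1,[0,0,0],[0,0,0]]]'
```

```text
clock: 34.48
tool_pos: [0.6331, -0.0098, 0.0062]
eef_rot: [0.707, 0.707, 0.002, -0.0]
contact_force: [-0.2, -0.2, 0.4]
opening: 1.003
finger_force: 0.0
clock: 35.48
tool_pos: [0.632, -0.0101, 0.0048]
eef_rot: [0.707, 0.707, 0.001, -0.001]
contact_force: [-0.6, 0.4, 0.4]
opening: 0.442
finger_force: 15.0
clock: 36.1
tool_pos: [0.6339, -0.01, 0.1559]
eef_rot: [0.707, 0.707, 0.004, 0.001]
contact_force: [0.7, 0.4, -1.5]
opening: 0.441
finger_force: 15.0
```

```bash
python3 -m pendant '[[1,[51,-3.4,0],[0,0,0]],[1,[51,-3.4,0],[0,0,0]],[1,[51,-3.4,0],[0,0,0]],[1,[51,-3.4,0],[0,0,0]],[1,[50,-3.4,0],[0,0,0]],[1,[0,0,0],[0,0,0]],[1,[0,0,0],[0,0,0]],[1,[0,0,0],[0,0,0]]]'
python3 - <<'E'
from h import *
s=snap("wrist");st=r.get_state();print(st["tool_pos"],st["eef_rot"],st["opening"]);cv2.imwrite("pics/w11.png",cv2.resize(s["img"][150:400,220:430,::-1],None,fx=2.4,fy=2.4))
for uv in((325,310),(325,314),(325,318)): print(uv,plane(s,uv,st["tool_pos"][2]+.0092))
print(plane(s,(328,225),.05))
E
```

```text
clock: 37.1
tool_pos: [0.6152, 0.2409, 0.1528]
eef_rot: [0.708, 0.706, 0.0, -0.0]
contact_force: [0.0, -0.6, -1.3]
opening: 0.444
finger_force: 15.0
[0.6152 0.2411 0.1531] [ 0.7078  0.7064  0.0007 -0.0005] 0.44670455188772135
(325, 310) [0.6152 0.2457 0.1623]
(325, 314) [0.6152 0.2438 0.1623]
(325, 318) [0.6152 0.2419 0.1623]
[0.6176 0.251  0.05  ]
```

View pics/w11.png

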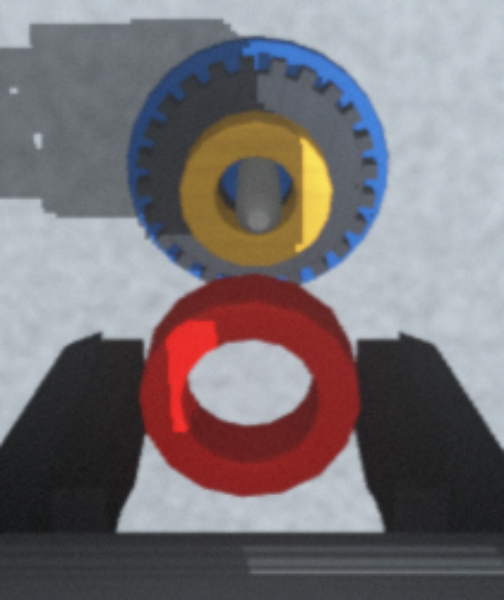

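The bush sits on the gear with the peg tip at crop (258,218), which is pixel (327.5,240.8). The held collar's bore centre is at crop (252,400), which is pixel (325,316.7).

```bash
python3 - <<'E'
from h import *
s=snap("wrist");st=r.get_state();z=st["tool_pos"][2]
print(st["tool_pos"],"collar",plane(s,(325,316.7),z+.0092),"tip",plane(s,(327.5,240.8),.062),"bush",plane(s,(327,229),.05))
E
```

```text
[0.6152 0.2414 0.1533] collar [0.6152 0.2427 0.1625] tip [0.6172 0.2433 0.062 ] bush [0.617  0.2482 0.05  ]
```

```bash
python3 -m pendant '[[1,[1,2,40],[0,0,0]],[1,[0,0,25],[0,0,0]],[1,[0,0,14],[0,0,0]],[1,[0,0,8],[0,0,0]],[1,[0,0,6],[0,0,0]],[1,[0,0,0],[0,0,0]],[1,[0,0,0],[0,0,0]]]'
```

```text
clock: 38.08
tool_pos: [0.6173, 0.245, 0.0614]
eef_rot: [0.707, 0.707, 0.002, -0.001]
contact_force: [-0.4, -0.3, -1.7]
opening: 0.445
finger_force: 15.0
```

```bash
python3 -m pendant '[[1,[0,0,4],[0,0,0]],[1,[0,0,2],[0,0,0]],[1,[0,0,0],[0,0,0]],[1,[0,0,0],[0,0,0]]]'
```

```text
clock: 38.58
tool_pos: [0.6169, 0.2446, 0.0548]
eef_rot: [0.707, 0.707, 0.002, -0.001]
contact_force: [-1.2, 0.2, 1.1]
opening: 0.451
finger_force: 15.0
```

```bash
python3 -m pendant '[[-1,[0,0,0],[0,0,0]],[-1,[0,0,0],[0,0,0]],[-1,[0,0,0],[0,0,0]],[-1,[0,0,-30],[0,0,0]],[-1,[0,0,-45],[0,0,0]],[-1,[0,0,-45],[0,0,0]],[-1,[-60,0,0],[0,0,0]],[-1,[-60,0,0],[0,0,0]]]'
python3 -m pendant '[[-1,[0,-50,0],[0,0,0]],[-1,[0,-50,0],[0,0,0]],[-1,[0,0,0],[0,0,0]],[-1,[0,0,0],[0,0,0]]]'
python3 - <<'E'
from h import *
print(r.get_state()["tool_pos"],r.get_state()["contact_force"])
a=snap("side")["img"];b=snap("top")["img"]
f=lambda i:cv2.resize(i[:,:,::-1],(400,300),interpolation=cv2.INTER_CUBIC)
cv2.imwrite("pics/end.png",np.vstack([np.hstack([f(a[245:335,180:300]),f(a[170:260,290:410])]),np.hstack([f(b[178:268,150:270]),f(b[178:268,365:485])])]))
E
```

```text
clock: 39.58
tool_pos: [0.6172, 0.1236, 0.1751]
eef_rot: [0.706, 0.708, 0.002, -0.0]
contact_force: [0.2, 0.0, -0.6]
opening: 1.003
finger_force: 0.0
clock: 40.08
tool_pos: [0.518, 0.1245, 0.1746]
eef_rot: [0.707, 0.707, 0.002, -0.0]
contact_force: [-0.0, -0.8, -0.1]
opening: 1.003
finger_force: 0.0
[0.518  0.1245 0.1746] [-0.0048 -0.7648 -0.0955]
```

View pics/end.png

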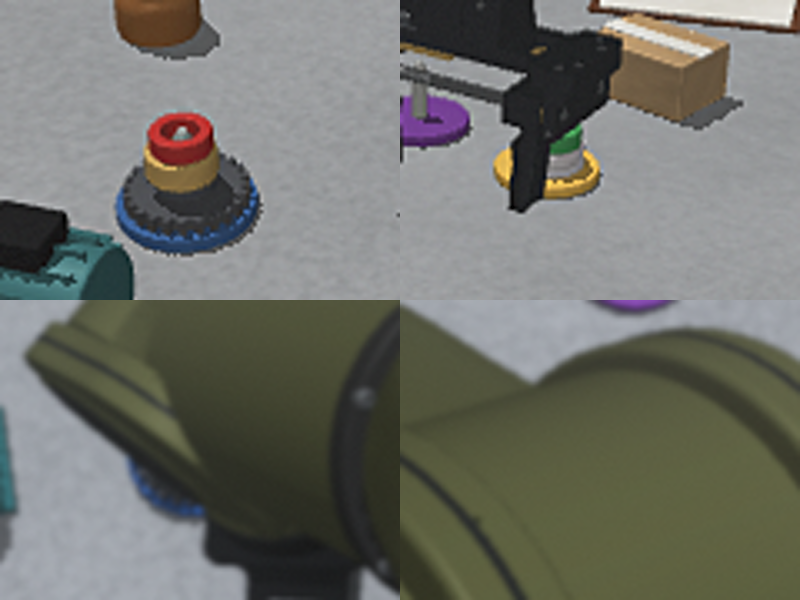

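The blue stack is gear, bush, collar, all level with the peg tip inside the collar. Pulley and ring stand on the yellow peg, and nothing is being touched.

```bash
python3 -c "
from plant import r
print(r.finish_job())"
```

```text
the job is handed in; nothing more can be done
None
```

Both kits are made up and handed in at about 40 s of the 115 s: gear (hub up), bush and collar on the blue peg, pulley and ring on the yellow. The last camera views showed both stacks seated level, though the gripper partly hid the yellow one, and the hand-in returned no verdict.

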